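# Peel a cup carrier off the stuck pile and present it

### The job

Peel the top cup carrier off the pile it clings to: grip the upright tab at its corner and lift that end first, tipping the carrier up about its opposite short edge until the snaps there let go, while the rest of the pile stays standing where it is. Then present it: hold the carrier level by its tab, right way up and centred over the round cork mat, with its deck about 22 cm above the counter, and finish while still holding it there, still. Leave everything else on the counter undisturbed.

Things in the scene. Friction and masses are not known exactly. Their poses are not given: they have to be found in the camera images.
- pile: rest of the pile: nested kraft carriers, one loose 0.74 kg block, 200 (x) x 110 (y) x 72 high. Origin: centre of underside; z up, x to the tab end. The top carrier clings to its sides: rubbing points at x=+75 (about 1 N each), snaps at x=-85 (5 N or more each) that let go when it has risen 4 to 6 there. Lifted level, the pile comes along; hinged up 0.35 rad or more on its back edge, it is free
- carrier_mid (a point): centre of the top carrier's deck. Rigid kraft tray, about 0.07 kg, 200 (x) x 110 (y), deck 3 thick with two 68 round cup holes, side skirts hanging 9 (beads 10) below the deck along both long sides; at the start it lies on the pile, deck underside 72 above the counter, axes parallel to the pile's; z is its up axis, x points to the tab end
- tab (a point): grip point in the top carrier's upright corner tab: a fin 10 thick (along the carrier's y), 28 long (along x), 36 high above the deck; the point is mid-thickness, mid-length, 24 above the deck's upper face and 12 below the fin's top; from carrier_mid it lies at x +85, y +35, z +25.5. Axes as the carrier's
- back_edge (a point): middle of the lower edge of the top carrier's deck at the short end opposite the tab (100 from carrier_mid along -x, 1.5 below it); the line along y through it is where the carrier hinges when it is peeled
- mat: the pick-up mat: flat round cork disc, radius 80, 4 thick, fixed on the counter; origin: centre of its underside
- sugar_jar: bystander: glass jar with steel cap, radius 34, 110 high, origin: centre of its underside
- cups: bystander: upside-down stack of kraft paper cups, radius 42, 95 high, origin: centre of its underside
- mug: bystander: white mug, radius 40, 90 high, origin: centre of its underside
- lids: bystander: stack of white cup lids, radius 44, 64 high, origin: centre of its underside
- tea_tin: bystander: dark steel tin, radius 37, 100 high, origin: centre of its underside
Mind the look-alikes: they are no part of the job. Leave any pink look-alike of the pile alone.

How it is judged:
By the outcome, as a careful person would: the job done as asked, in the order asked, and still so for the second after the job is handed in, while the arm keeps its last pose, push and grip.
It also fails if it takes over 45 s, if anything falls off the work surface, if the arm or the gripper's body presses on something with over 40 N, if the wrist force passes 120 N, or if a joint passes its speed limit or range.

### The arm

A 6-joint arm with a two-finger parallel gripper is mounted at the origin on the work surface. World frame = base frame: x ahead of the robot, y to its left, z up, the work surface at z = 0. Lengths are in m, angles in degrees, forces in N, time in s.
With the tool pointing down it reaches from about 0.375 to 0.75 m from the base axis. Payload 9 kg.
Tool frame: the origin (TCP) lies on the centre line of the jaws, within the pads' length; the fingertips stand 11 mm ahead of it and the grasp point (between the pads) lies 8 mm behind it (arm.tips_ahead is the z of the fingertips in the tool frame, in m); z points along the fingers, y is the line along which they close (so a half turn about z gives the same grasp; the last joint's range is limited). The gripper opens to 85 mm and grips with 20 to 120 N. Pads are 22 mm wide; open, the fingers measure 114 mm over their backs; the gripper's body (76 mm by 85 mm) begins 54 mm behind the grasp point. The pads swing forward as they close: fully open they stand 13 mm farther back than shut.
Start: joints at [-88.218, 5.964, 5.575, 89.605, 0, 77.527], TCP at [0.148, -0.582, 0.242] pointing down, gripper open.
Joint ranges: [-171.21, 171.21], [-48.23, 106.86], [-62.78, 66.21], [-105.2, 120.99], [-86.42, 89.51], [-180, 180]. Speed limits (degrees/s): [127.2, 127.2, 147.25, 180, 180, 180].

### API

Orientations are given as a 3x3 rotation matrix whose columns are the frame's x, y, z axes.
In Python, from cell import arm gives the robot as it stands.
- The arm moves only by the tool drive_tool, never from a script. Its argument "plan" is a list of rows, each a list of 7 numbers: the shift along the world's x, y, z scaled (see below), then the turn, a rotation vector about the world's x, y, z scaled (see below), then the closure, from -1 (fully open) to 1 (shut), so that 0 is half open. A call has 1 to 8 rows; each row shifts and turns the commanded pose from where the row before left it; what a row does not reach is not made up. The controller multiplies each number of a shift by 2 cm and each number of a turn by 5 degrees. A row lasts 1/8 s, in which the tool goes at most 62.5 mm and 10.7 degrees, less where a joint would pass 70% of its speed; a pose out of reach is approached as far as the arm can. A call with a number of a shift or a turn outside -1 to 1 is refused whole. A call with a gripper value outside its range is refused whole. The fingers move at their own pace and stop on an object; "grip_force" is the grip in N (left out, the last holds). Time passes only in rows, so rows that do not move let the fingers close. It gives the time, the measured TCP pose, the force, the opening and the grip force at its end, in the units of the state.
- arm.get_state(): the state, without advancing time (a new reading comes with each control period).
- arm.camera(name): name is "scene" or "top" or "wrist"; returns (picture, depth): 384x512x3 uint8, red, green, blue; 384x512 float32, m along the optical axis (not along the pixel's ray), 0 where there is no reading.
- arm.get_calibration(name): a dict with "fovy" (degrees; the focal length in pixels is half the picture's height over the tangent of half this angle, whatever the lens; pixels are square), "cx", "cy" (the principal point, pixels), "xyz" and "rotation" of the camera in the world; the wrist camera has in their place "mount" (4x4, takes a point from camera to tool coordinates, whose origin is the TCP and whose axes are the flange's). Camera axes: x right, y down, z forward; pixel columns grow to the right and rows downward; lengths in m; the calibration is good to about 2 mm. A picture is of the moment at which its call begins: read the wrist's pose just before it. get_calibration takes no time and is no camera call.
- arm.close_job(): hands the job in; it is judged then, once.
The state is a dict: "clock": time; "q": joint angles; "joint_vel": joint speeds; "joint_efforts": joint torques, N m; "eef_pos": TCP position; "tcp_rot": TCP orientation; "ft_force": force on the tool from outside, world axes, zero at the start; "moment": the same for the moment, N m; "width": opening from 0.0 (shut) to 1.0 (fully open); "finger_force": force on a finger pad.
Only numpy, scipy, OpenCV 4.12 (cv2) and the standard library are available. Lean on these libraries where they do the work, as an engineer would, in place of code of your own. Each camera call takes 0.05 s, during which the arm holds its last target. There are 200 camera calls.

## Working session

There is one attempt and no reset: what is moved stays moved. The work goes in short steps, Python scripts to look and compute and a tool call to move; the robot and the scene stay as the last step left them, time stands still between calls to the robot, and variables do not carry over. Pictures are saved under pics/ and viewed, at most 10 in all, crops included, and the job is handed in when it is done.

Besides the shell and the picture viewer there is one more tool, called after "Emit:" as name([rows], argument=value, ...), one row to a line, values as JSON. drive_tool: Moves the arm, as the interface text tells. Shifts and turns lie within -1 to 1; 1 stands for 2 cm of shift or 5 degrees of turn. Its arguments: {"type":"object","properties":{"plan":{"type":"array","items":{"type":"array","items":{"type":"number"}}},"grip_force":{"type":"number"}},"required":["plan"]}

```bash
ls; mkdir -p pics; cat > h.py <<'E'
import numpy as np, cv2
from cell import arm
def grab(n):
    s=arm.get_state(); im,d=arm.camera(n); c=arm.get_calibration(n)
    np.savez('pics/%s.npz'%n,im=im,d=d)
    if 'mount' in c:
        T=np.eye(4);T[:3,:3]=s['tcp_rot'];T[:3,3]=s['eef_pos'];T=T@np.array(c['mount'])
        R,t=T[:3,:3],T[:3,3]
    else: R,t=np.array(c['rotation']),np.array(c['xyz'])
    f=192/np.tan(np.radians(c['fovy'])/2)
    v,u=np.mgrid[:384,:512]
    P=np.stack([(u-c['cx'])/f*d,(v-c['cy'])/f*d,d],-1)@R.T+t
    P[d==0]=np.nan
    return im,d,P
def save(im,n,s=1.5): cv2.imwrite('pics/'+n,cv2.resize(im[...,::-1],None,fx=s,fy=s))
E
python3 - <<'E'
from h import *
for n in('top','scene'):
    im,d,P=grab(n); np.save('pics/%sP.npy'%n,P); save(im,n+'1.png')
    print(n,arm.get_calibration(n))
print(arm.get_state())
E
```

```text
pics
top {'fovy': 43.31384728072692, 'cx': 258.25808822378804, 'cy': 193.67332603012045, 'xyz': array([ 0.35740201, -0.01399862,  1.71566673]), 'rotation': array([[-0.00321625, -0.99517921,  0.09802043],
       [-0.99987146,  0.00474005,  0.01531683],
       [-0.01570761, -0.09795857, -0.99506652]])}
scene {'fovy': 56.42729231538357, 'cx': 254.313100141306, 'cy': 187.0552123399403, 'xyz': array([ 0.93793878, -0.78978604,  0.66945091]), 'rotation': array([[ 0.86723572,  0.27814143, -0.41296434],
       [ 0.49789617, -0.48234963,  0.72072064],
       [ 0.00126907, -0.83064805, -0.55679638]])}
{'clock': 0.1, 'q': array([-8.82180009e+01,  5.99630307e+00,  5.53145894e+00,  8.96048135e+01,
       -1.13379001e-03,  7.75283271e+01]), 'joint_vel': array([ 0.0437988 , -0.00862388,  0.08899707, -0.06214724,  0.1602269 ,
       -0.07026686]), 'joint_efforts': array([ 6.06653644e-03, -5.58208430e+01,  5.04720747e+01,  1.30703906e-02,
       -2.00080203e-04, -3.73992549e-06]), 'eef_pos': array([ 0.14773996, -0.58122812,  0.24158824]), 'tcp_rot': array([[ 9.69215136e-01,  2.46215386e-01, -5.75848185e-05],
       [ 2.46215272e-01, -9.69214406e-01,  1.21455188e-03],
       [ 2.43229324e-04, -1.19134033e-03, -9.99999261e-01]]), 'ft_force': array([-0.11967121,  0.42059126, -0.27070064]), 'moment': array([-0.03505373,  0.01288905, -0.02467591]), 'finger_force': 0.0, 'width': 0.9952293740211408}
```

View pics/top1.png

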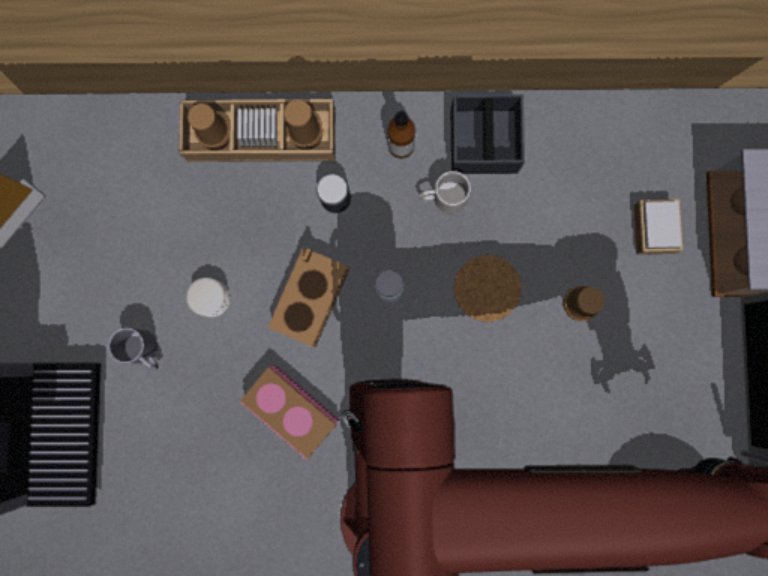

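View pics/scene1.png

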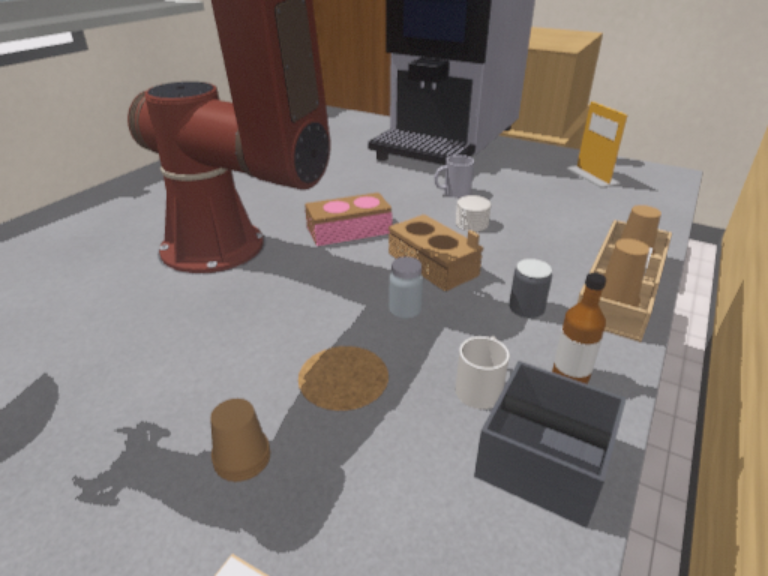

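Two candidates show up in the top view (768x576). One is the kraft pile at (310,297), with an upright tab at (305,255). The other, at (290,412), has pink sides and pink cups, so it is the look-alike. The kraft one fits the description. The mat is at (488,288), the jar at (390,285), the tin at (333,190), the lids at (208,297), the mug at (452,188) and the cups at (585,303).

```bash
python3 - <<'E'
from h import *
z=np.load('pics/top.npz');im=z['im'];P=np.load('pics/topP.npy')
save(im[150:310,150:300],'crop.png',3.5)
v,u=np.mgrid[:384,:512]
def reg(c,r,zl,zh):
    m=(abs(u-c[0]/1.5)<r)&(abs(v-c[1]/1.5)<r)&(P[...,2]>zl)&(P[...,2]<zh); return P[m]
q=reg((310,297),34,.06,.09); r=cv2.minAreaRect(q[:,:2].astype(np.float32)*1000); print('deck',r,np.median(q[:,2]),len(q)); print(cv2.boxPoints(r))
t=reg((308,255),14,.088,.13); print('tab',len(t),t.mean(0),t.max(0),t.min(0)); print(np.round(t,3)[:40])
for n,c,h in(('jar',(390,283),.11),('cups',(583,303),.095),('mug',(452,188),.09),('lids',(208,297),.064),('tin',(333,190),.1),('pink',(290,412),.075)):
    q=reg(c,34,h-.012,h+.012); print(n,len(q),q.min(0).round(3),q.max(0).round(3),((q.max(0)+q.min(0))/2).round(3))
hsv=cv2.cvtColor(im,cv2.COLOR_RGB2HSV); m=(hsv[...,1]>90)&(abs(u-325)<32)&(abs(v-192)<32)
q=P[m&(P[...,2]<.02)]; print('mat',len(q),cv2.minEnclosingCircle(q[:,:2].astype(np.float32)),np.median(q,0))
E
```

```text
deck ((508.03564453125, 193.5562744140625), (111.79154968261719, 199.83908081054688), 67.12694549560547) 0.07472792771238224 1862
[[394.2468  180.89348]
 [578.37213 103.21788]
 [621.82446 206.21907]
 [437.69916 283.89465]]
tab 36 [0.59802983 0.19196175 0.1074463 ] [0.61314313 0.2089692  0.11851453] [0.57220593 0.18306258 0.08819063]
[[0.613 0.189 0.111]
 [0.61  0.193 0.107]
 [0.609 0.189 0.115]
 [0.611 0.187 0.105]
 [0.61  0.183 0.107]
 [0.607 0.193 0.11 ]
 [0.606 0.189 0.114]
 [0.606 0.185 0.115]
 [0.608 0.184 0.097]
 [0.603 0.196 0.114]
 [0.602 0.192 0.117]
 [0.603 0.189 0.113]
 [0.603 0.186 0.108]
 [0.606 0.185 0.093]
 [0.599 0.196 0.112]
 [0.599 0.192 0.114]
 [0.599 0.189 0.113]
 [0.601 0.187 0.1  ]
 [0.597 0.2   0.106]
 [0.596 0.195 0.116]
 [0.597 0.193 0.104]
 [0.595 0.188 0.119]
 [0.599 0.188 0.094]
 [0.593 0.2   0.108]
 [0.592 0.196 0.114]
 [0.593 0.193 0.109]
 [0.594 0.19  0.104]
 [0.59  0.2   0.109]
 [0.589 0.195 0.114]
 [0.589 0.192 0.115]
 [0.59  0.19  0.107]
 [0.587 0.197 0.106]
 [0.587 0.193 0.105]
 [0.589 0.192 0.093]
 [0.585 0.195 0.091]
 [0.572 0.209 0.088]]
jar 248 [ 0.504 -0.022  0.1  ] [0.562 0.035 0.119] [0.533 0.007 0.11 ]
cups 283 [ 0.464 -0.472  0.083] [ 0.525 -0.409  0.105] [ 0.494 -0.44   0.094]
mug 347 [ 0.713 -0.253  0.078] [ 0.869 -0.024  0.102] [ 0.791 -0.138  0.09 ]
lids 504 [0.469 0.387 0.052] [0.553 0.472 0.075] [0.511 0.43  0.064]
tin 336 [0.713 0.1   0.088] [0.784 0.172 0.11 ] [0.748 0.136 0.099]
pink 1764 [0.149 0.13  0.063] [0.346 0.341 0.085] [0.247 0.235 0.074]
mat 1523 ((0.5316299200057983, -0.22298812866210938), 0.07912535220384598) [ 0.53094889 -0.22305012  0.00485028]
```

View pics/crop.png

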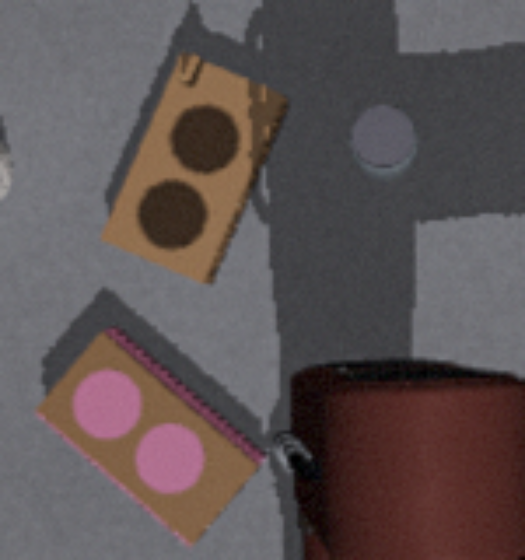

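The crop confirms it: the kraft carrier has its tab at about crop (188,68), and the look-alike is pink. I put the carrier centre at about (0.508, 0.194) with its x axis at −22.9°, so the tab is near (0.599, 0.192). Next I move above the tab.

Emit:
drive_tool([
  [0.565,0.968,0,0,0,0.715,-0.2],
  [0.565,0.968,0,0,0,0.715,-0.2],
  [0.565,0.968,0,0,0,0.715,-0.2],
  [0.565,0.968,0,0,0,0.715,-0.2],
  [0.565,0.968,0,0,0,0.715,-0.2],
  [0.565,0.968,0,0,0,0.715,-0.2],
  [0.565,0.968,0,0,0,0.715,-0.2],
  [0.565,0.968,0,0,0,0.715,-0.2],
])

```text
clock: 1.1
eef_pos: [0.2385, -0.4258, 0.242]
tcp_rot: [[0.731, 0.682, -0.0], [0.682, -0.731, 0.0], [0.0, -0.0, -1.0]]
ft_force: [-0.2, -0.7, -0.5]
width: 0.601
finger_force: 0.0
```

Emit:
drive_tool([
  [0.565,0.968,0,0,0,0.715,-0.2],
  [0.565,0.968,0,0,0,0.715,-0.2],
  [0.565,0.968,0,0,0,0.715,-0.2],
  [0.565,0.968,0,0,0,0.715,-0.2],
  [0.565,0.968,0,0,0,0.715,-0.2],
  [0.565,0.968,0,0,0,0.715,-0.2],
  [0.565,0.968,0,0,0,0.715,-0.2],
  [0.565,0.968,0,0,0,0.715,-0.2],
])

```text
clock: 2.1
eef_pos: [0.3291, -0.2705, 0.2424]
tcp_rot: [[0.314, 0.949, 0.0], [0.949, -0.314, -0.0], [-0.0, 0.0, -1.0]]
ft_force: [-1.1, -0.2, -0.1]
width: 0.597
finger_force: 0.0
```

Emit:
drive_tool([
  [0.565,0.968,0,0,0,0.715,-0.2],
  [0.565,0.968,0,0,0,0.715,-0.2],
  [0.565,0.968,0,0,0,0.715,-0.2],
  [0.565,0.968,0,0,0,0.715,-0.2],
  [0.565,0.968,0,0,0,0.715,-0.2],
  [0.565,0.968,0,0,0,0.715,-0.2],
  [0.565,0.968,0,0,0,0.715,-0.2],
  [0.565,0.968,0,0,0,0.715,-0.2],
])

```text
clock: 3.1
eef_pos: [0.4192, -0.1155, 0.2424]
tcp_rot: [[-0.179, 0.984, 0.0], [0.984, 0.179, -0.0], [-0.0, 0.0, -1.0]]
ft_force: [-0.3, 0.1, 1.2]
width: 0.599
finger_force: 0.0
```

Emit:
drive_tool([
  [0.565,0.968,0,0,0,0.715,-0.2],
  [0.565,0.968,0,0,0,0.715,-0.2],
  [0.565,0.968,0,0,0,0.715,-0.2],
  [0.565,0.968,0,0,0,0.715,-0.2],
  [0.565,0.968,0,0,0,0.715,-0.2],
  [0.565,0.968,0,0,0,0.715,-0.2],
  [0.565,0.968,0,0,0,0.715,-0.2],
  [0.565,0.968,0,0,0,0.715,-0.2],
])

```text
clock: 4.1
eef_pos: [0.5094, 0.0394, 0.2424]
tcp_rot: [[-0.628, 0.778, 0.0], [0.778, 0.628, 0.0], [-0.0, 0.0, -1.0]]
ft_force: [0.7, -0.2, -0.2]
width: 0.603
finger_force: 0.0
```

Emit:
drive_tool([
  [0.565,0.968,0,0,0,0.715,-0.2],
  [0.565,0.968,0,0,0,0.715,-0.2],
  [0.565,0.968,0,0,0,0.715,-0.2],
  [0.565,0.968,0,0,0,0.715,-0.2],
  [0.565,0.968,0,0,0,0.715,-0.2],
  [0.565,0.968,0,0,0,0.715,-0.2],
  [0.565,0.968,0,0,0,0.715,-0.2],
  [0.565,0.968,0,0,0,0.715,-0.2],
])

```text
clock: 5.1
eef_pos: [0.5995, 0.1943, 0.2423]
tcp_rot: [[-0.924, 0.383, -0.0], [0.383, 0.924, 0.0], [0.0, 0.0, -1.0]]
ft_force: [0.1, -0.3, 0.4]
width: 0.595
finger_force: 0.0
```

```bash
python3 - <<'E'
from h import *
s=arm.get_state(); print(s['clock'],s['eef_pos'],s['tcp_rot'],s['q'],s['width'])
im,d,P=grab('wrist'); save(im,'w1.png'); np.save('pics/wP.npy',P)
print(arm.get_calibration('wrist'))
a=np.radians(-22.87); X=np.array([np.cos(a),np.sin(a)]);Y=np.array([-X[1],X[0]])
m=(P[...,2]>.085)&(P[...,2]<.118)&(np.hypot(P[...,0]-.599,P[...,1]-.192)<.035)
q=P[m];print(len(q),cv2.minAreaRect(q[:,:2].astype(np.float32)*1000),q[:,2].max())
t=q[q[:,2]>.106];print(len(t),t.mean(0),(t[:,:2]@X).min(),(t[:,:2]@X).max(),(t[:,:2]@Y).min(),(t[:,:2]@Y).max())
E
```

```text
5.1 [0.59952601 0.1942835  0.24233284] [[-9.23801630e-01  3.82871431e-01 -1.24314835e-04]
 [ 3.82871427e-01  9.23801639e-01  5.57967835e-05]
 [ 1.36205243e-04  3.94856131e-06 -9.99999991e-01]] [6.08655830e+00 1.13571905e+01 1.14647895e+01 9.01143425e+01
 3.93412585e-03 2.85982175e+01] 0.5949804879265366
{'fovy': 62.585586471587476, 'cx': 256.0761031678922, 'cy': 191.59827713166493, 'mount': array([[-3.57630624e-04, -9.51611461e-01, -3.07303594e-01,
         7.86666173e-02],
       [ 9.99999884e-01, -2.41039898e-04, -4.17353574e-04,
        -3.57381502e-04],
       [ 3.23086018e-04, -3.07303708e-01,  9.51611437e-01,
        -1.29867161e-01],
       [ 0.00000000e+00,  0.00000000e+00,  0.00000000e+00,
         1.00000000e+00]])}
422 ((600.0855102539062, 194.0031280517578), (9.808205604553223, 27.834033966064453), 67.05271911621094) 0.11112462685474306
365 [0.59982299 0.19406407 0.10885145] 0.4637513486057828 0.49143457856870976 0.40707924284241703 0.4168605015171748
```

View pics/w1.png

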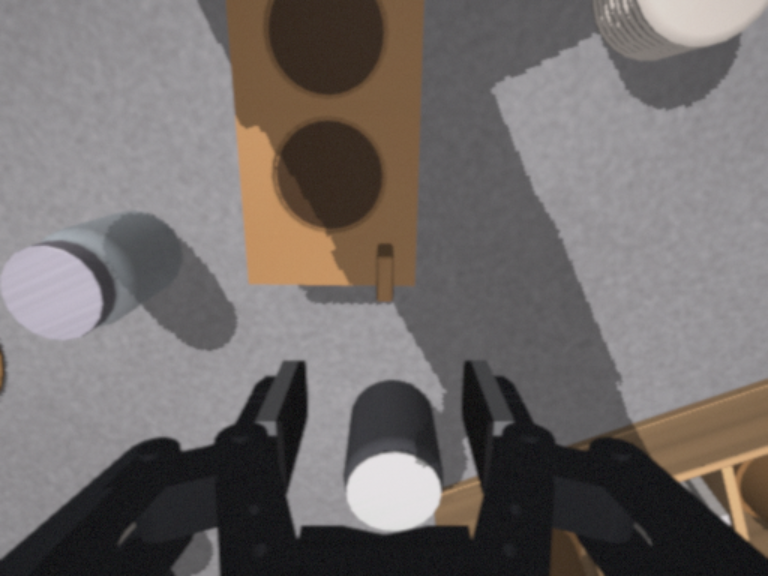

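The wrist view (768x576) shows the tab at (385,272), and its position and heading match the tool to within about 0.5 mm and 0.5°. I descend and grip.

Emit:
drive_tool([
  [0.02,0,-0.9,0,0,-0.09,-0.2],
  [0,0,-0.9,0,0,0,-0.2],
  [0,0,-0.9,0,0,0,-0.2],
  [0,0,-0.9,0,0,0,-0.2],
  [0,0,-0.9,0,0,0,-0.2],
  [0,0,-0.9,0,0,0,-0.2],
  [0,0,-0.9,0,0,0,-0.2],
  [0,0,-0.9,0,0,0,-0.2],
])

```text
clock: 6.15
eef_pos: [0.6001, 0.1928, 0.0971]
tcp_rot: [[-0.919, 0.394, 0.0], [0.394, 0.919, 0.0], [-0.0, 0.0, -1.0]]
ft_force: [0.1, -0.3, -0.7]
width: 0.605
finger_force: 0.0
```

Emit:
drive_tool([
  [0,0,-0.36,0,0,0,-0.2],
  [0,0,0,0,0,0,0.4],
  [0,0,0,0,0,0,1],
  [0,0,0,0,0,0,1],
  [0,0,0,0,0,0,1],
  [0,0,0,0,0,0,1],
], grip_force=60)

```text
clock: 6.9
eef_pos: [0.601, 0.193, 0.0922]
tcp_rot: [[-0.919, 0.394, 0.002], [0.394, 0.919, 0.0], [-0.002, 0.001, -1.0]]
ft_force: [2.8, 0.7, 6.2]
width: 0.109
finger_force: 59.3
```

```bash
python3 - <<'E'
from h import *
s=arm.get_state(); print(s)
# hinge plan: TCP arc about back edge
a=np.radians(-22.95); X=np.array([np.cos(a),np.sin(a),0]);Y=np.array([-X[1],X[0],0])
tcp=s['eef_pos']; tab=np.array([.600,.194,.099]); mid=tab-85*X/1000-35*Y/1000-np.array([0,0,.0255]); be=mid-.1*X-[0,0,.0015]
print(mid,be,tcp)
from scipy.spatial.transform import Rotation as Ro
r0=tcp-be; prev=tcp; p=[]
for k in range(1,11):
    n=be+Ro.from_rotvec(-Y*np.radians(2.7*k)).apply(r0); print(k,((n-prev)/.02).round(3),(-Y*2.7/5).round(3)); prev=n
E
```

```text
{'clock': 6.9, 'q': array([ 5.95216323e+00,  1.26784018e+01, -2.69109268e+00,  7.45109678e+01,
        1.24669740e-02,  2.91451501e+01]), 'joint_vel': array([-0.0555468 , -0.06008638,  0.01922139,  0.10290023,  0.04115857,
       -0.05378264]), 'joint_efforts': array([ -0.42682649, -57.0149231 ,  45.63554764,   0.71294172,
        -0.29146085,  -0.10789282]), 'eef_pos': array([0.60095424, 0.19302203, 0.09215185]), 'tcp_rot': array([[-9.19181880e-01,  3.93827956e-01,  2.05251371e-03],
       [ 3.93829565e-01,  9.19183380e-01,  4.32764609e-04],
       [-1.71620169e-03,  1.20612997e-03, -9.99997800e-01]]), 'ft_force': array([2.77991104, 0.69229973, 6.15829539]), 'moment': array([ 0.16622505, -0.23215148, -0.11965668]), 'finger_force': 59.25833702087402, 'width': 0.10906403942106464}
[0.50808067 0.19491426 0.0735    ] [0.41599612 0.23390703 0.072     ] [0.60095424 0.19302203 0.09215185]
1 [-0.053  0.023  0.438] [-0.211 -0.497 -0.   ]
2 [-0.072  0.031  0.434] [-0.211 -0.497 -0.   ]
3 [-0.091  0.038  0.43 ] [-0.211 -0.497 -0.   ]
4 [-0.109  0.046  0.425] [-0.211 -0.497 -0.   ]
5 [-0.128  0.054  0.419] [-0.211 -0.497 -0.   ]
6 [-0.146  0.062  0.412] [-0.211 -0.497 -0.   ]
7 [-0.164  0.069  0.404] [-0.211 -0.497 -0.   ]
8 [-0.181  0.077  0.395] [-0.211 -0.497 -0.   ]
9 [-0.198  0.084  0.386] [-0.211 -0.497 -0.   ]
10 [-0.214  0.091  0.375] [-0.211 -0.497 -0.   ]
```

Emit:
drive_tool([
  [-0.053,0.023,0.438,-0.211,-0.497,0,1],
  [-0.072,0.031,0.434,-0.211,-0.497,0,1],
  [-0.091,0.038,0.43,-0.211,-0.497,0,1],
  [-0.109,0.046,0.425,-0.211,-0.497,0,1],
  [0,0,0,0,0,0,1],
])

```text
clock: 7.52
eef_pos: [0.5936, 0.196, 0.1264]
tcp_rot: [[-0.903, 0.393, 0.174], [0.386, 0.919, -0.073], [-0.189, 0.001, -0.982]]
ft_force: [2.3, 0.4, 0.2]
width: 0.107
finger_force: 59.1
```

```bash
python3 - <<'E'
from h import *
s=arm.get_state(); print(s['eef_pos'],s['tcp_rot'],s['ft_force'],s['moment'],s['width'])
im,d,P=grab('scene'); save(im[100:220,200:360],'s2.png',4)
E
```

```text
[0.59356534 0.19595591 0.12641359] [[-0.90284595  0.39323546  0.17388235]
 [ 0.38641306  0.91943684 -0.07294418]
 [-0.18855807  0.00133306 -0.98206114]] [2.33617194 0.41340881 0.15548625] [ 0.22692716 -0.24597415 -0.08200141] 0.10722435229963675
```

View pics/s2.png

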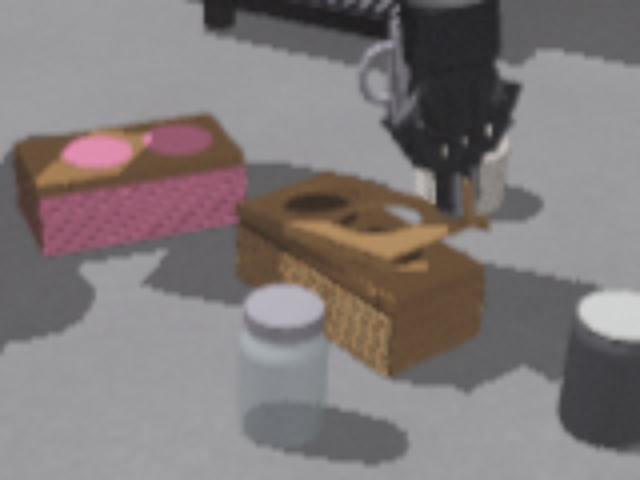

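The crop shows the carrier hinging up, its tab end at (470,220), with the pile still standing in place. I continue the peel.

Emit:
drive_tool([
  [-0.128,0.054,0.419,-0.211,-0.497,0,1],
  [-0.146,0.062,0.412,-0.211,-0.497,0,1],
  [-0.164,0.069,0.404,-0.211,-0.497,0,1],
  [-0.181,0.077,0.395,-0.211,-0.497,0,1],
  [-0.198,0.084,0.386,-0.211,-0.497,0,1],
  [-0.214,0.091,0.375,-0.211,-0.497,0,1],
  [0,0,0,0,0,0,1],
])

```text
clock: 8.45
eef_pos: [0.5723, 0.2048, 0.1728]
tcp_rot: [[-0.82, 0.392, 0.416], [0.351, 0.92, -0.176], [-0.452, 0.001, -0.892]]
ft_force: [-0.2, 2.1, -0.1]
width: 0.101
finger_force: 59.2
```

```bash
python3 - <<'E'
from h import *
s=arm.get_state(); print(s['eef_pos'],s['tcp_rot'],s['ft_force'],s['moment'],s['width'])
im,d,P=grab('scene'); save(im[80:220,200:360],'s3.png',4)
E
```

```text
[0.57229295 0.20476681 0.17282257] [[-0.82014972  0.39249535  0.41629537]
 [ 0.35063319  0.91975306 -0.17638217]
 [-0.45211812  0.00130719 -0.89195712]] [-0.23620325  2.05954284 -0.06633197] [0.75588635 0.76157068 0.00517888] 0.10081424754119071
```

View pics/s3.png

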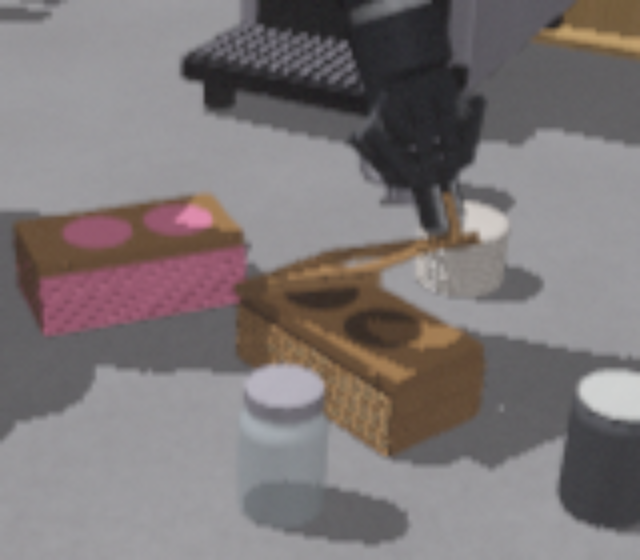

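Emit:
drive_tool([
  [0,0,0.2,0,0,0,1],
  [0,0,0.4,0,0,0,1],
  [0,0,0.45,0,0,0,1],
  [0,0,0.45,0,0,0,1],
  [0,0,0.45,0,0,0,1],
  [0,0,0.45,0,0,0,1],
  [0,0,0.45,0,0,0,1],
  [0,0,0.45,0,0,0,1],
])

```text
clock: 9.5
eef_pos: [0.573, 0.2044, 0.2401]
tcp_rot: [[-0.819, 0.393, 0.418], [0.351, 0.919, -0.177], [-0.454, 0.002, -0.891]]
ft_force: [-0.7, -0.6, -0.2]
width: 0.108
finger_force: 58.9
```

Emit:
drive_tool([
  [0,0,0,0.263,0.62,0,1],
  [0,0,0,0.263,0.62,0,1],
  [0,0,0,0.263,0.62,0,1],
  [0,0,0,0.263,0.62,0,1],
  [0,0,0,0.263,0.62,0,1],
  [0,0,0,0.263,0.62,0,1],
  [0,0,0,0.263,0.62,0,1],
  [0,0,0,0.263,0.62,0,1],
])

```text
clock: 10.5
eef_pos: [0.5732, 0.2043, 0.2399]
tcp_rot: [[-0.919, 0.394, -0.0], [0.394, 0.919, 0.0], [0.0, 0.0, -1.0]]
ft_force: [-0.2, 0.2, -0.1]
width: 0.105
finger_force: 58.9
```

```bash
python3 - <<'E'
from h import *
s=arm.get_state(); print(s['eef_pos'],s['tcp_rot'],s['ft_force'],s['moment'],s['width'])
im,d,P=grab('scene'); save(im[60:260,200:400],'s4.png',3)
E
```

```text
[0.57322401 0.20433163 0.23989571] [[-9.19170833e-01  3.93858919e-01 -3.62929259e-04]
 [ 3.93858823e-01  9.19170894e-01  3.09656152e-04]
 [ 4.55554849e-04  1.41684013e-04 -9.99999886e-01]] [-0.18938448  0.22247584 -0.12008705] [ 0.01612806 -0.10207123 -0.04956435] 0.10451791752708398
```

View pics/s4.png

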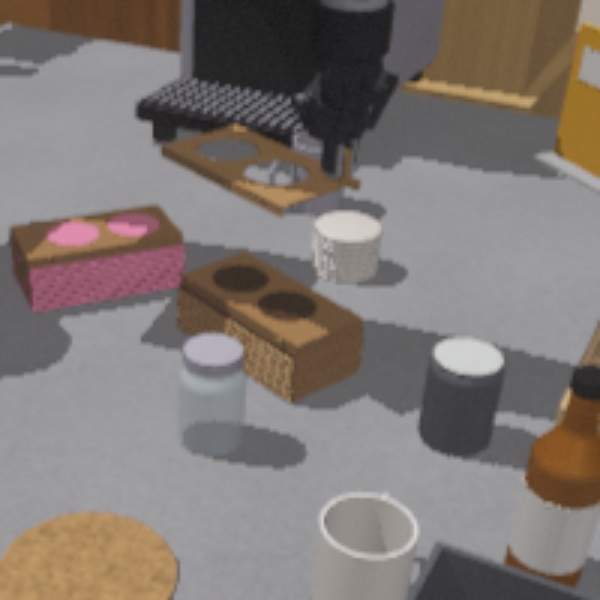

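The carrier is free and level at crop (260,170), and the pile, jar and lids have not moved. I carry it over the mat.

Emit:
drive_tool([
  [0.05,-0.45,0,0,0,0,1],
  [0.105,-0.9,0,0,0,0,1],
  [0.105,-0.9,0,0,0,0,1],
  [0.105,-0.9,0,0,0,0,1],
  [0.105,-0.9,0,0,0,0,1],
  [0.105,-0.9,0,0,0,0,1],
  [0.105,-0.9,0,0,0,0,1],
  [0.105,-0.9,0,0,0,0,1],
])

```text
clock: 11.55
eef_pos: [0.5889, 0.0681, 0.2395]
tcp_rot: [[-0.919, 0.394, 0.001], [0.394, 0.919, -0.0], [-0.001, -0.0, -1.0]]
ft_force: [0.5, 0.8, -0.4]
width: 0.107
finger_force: 58.9
```

Emit:
drive_tool([
  [0.105,-0.9,0,0,0,0,1],
  [0.105,-0.9,0,0,0,0,1],
  [0.105,-0.9,0,0,0,0,1],
  [0.105,-0.9,0,0,0,0,1],
  [0.105,-0.9,0,0,0,0,1],
  [0.105,-0.9,0,0,0,0,1],
  [0.105,-0.9,0,0,0,0,1],
  [0.105,-0.9,0,0,0,0,1],
])

```text
clock: 12.55
eef_pos: [0.6057, -0.0759, 0.2395]
tcp_rot: [[-0.919, 0.394, 0.001], [0.394, 0.919, -0.0], [-0.001, -0.0, -1.0]]
ft_force: [-0.2, 0.1, -0.8]
width: 0.11
finger_force: 58.9
```

Emit:
drive_tool([
  [0.105,-0.9,0,0,0,0,1],
  [0.105,-0.9,0,0,0,0,1],
  [0.105,-0.9,0,0,0,0,1],
  [0.105,-0.9,0,0,0,0,1],
  [0.105,-0.9,0,0,0,0,1],
  [0.105,-0.9,0,0,0,0,1],
  [0.105,-0.9,0,0,0,0,1],
  [0.05,-0.31,0,0,0,0,1],
])

```text
clock: 13.55
eef_pos: [0.6212, -0.2082, 0.2392]
tcp_rot: [[-0.919, 0.395, 0.001], [0.395, 0.919, -0.0], [-0.001, -0.0, -1.0]]
ft_force: [0.5, 0.6, -1.5]
width: 0.106
finger_force: 58.9
```

Emit:
drive_tool([
  [0,0,0,0,0,0,1],
  [0,0,0,0,0,0,1],
  [0,0,0,0,0,0,1],
])

```text
clock: 13.92
eef_pos: [0.6213, -0.2063, 0.2396]
tcp_rot: [[-0.919, 0.393, 0.001], [0.393, 0.919, -0.0], [-0.001, 0.0, -1.0]]
ft_force: [0.3, -0.3, -0.5]
width: 0.109
finger_force: 58.9
```

```bash
python3 - <<'E'
from h import *
s=arm.get_state(); print(s['eef_pos'],s['ft_force'],s['width'])
for n in('wrist','scene','top'):
    im,d,P=grab(n); np.save('pics/%sP2.npy'%n,P); save(im,n+'9.png')
    m=(P[...,2]>.195)&(P[...,2]<.24)&(np.hypot(P[...,0]-.531,P[...,1]+.223)<.125)
    q=P[m]; 
    if len(q)<30: print(n,len(q));continue
    # robust plane
    A=np.c_[q[:,:2]-[.531,-.223],np.ones(len(q))];k=np.ones(len(q),bool)
    for i in range(8):
        c=np.linalg.lstsq(A[k],q[k,2],rcond=None)[0]; k=abs(A@c-q[:,2])<.004
    print(n,len(q),k.sum(),'slope deg',np.degrees(c[:2]),'z at mat',c[2],cv2.minAreaRect(q[k][:,:2].astype(np.float32)*1000))
E
```

```text
[ 0.62129435 -0.20626998  0.23964342] [ 0.27181687 -0.26168211 -0.50757126] 0.1093086811462151
wrist 42469 41797 slope deg [0.04720429 0.00857414] z at mat 0.2206071380392003 ((561.7928466796875, -219.37840270996094), (110.99341583251953, 129.65560913085938), 66.9524917602539)
scene 1655 1475 slope deg [0.16089795 0.12383453] z at mat 0.2217144077073057 ((530.1148071289062, -204.68954467773438), (111.4843978881836, 203.92013549804688), 66.46601867675781)
top 23
```

View pics/scene9.png

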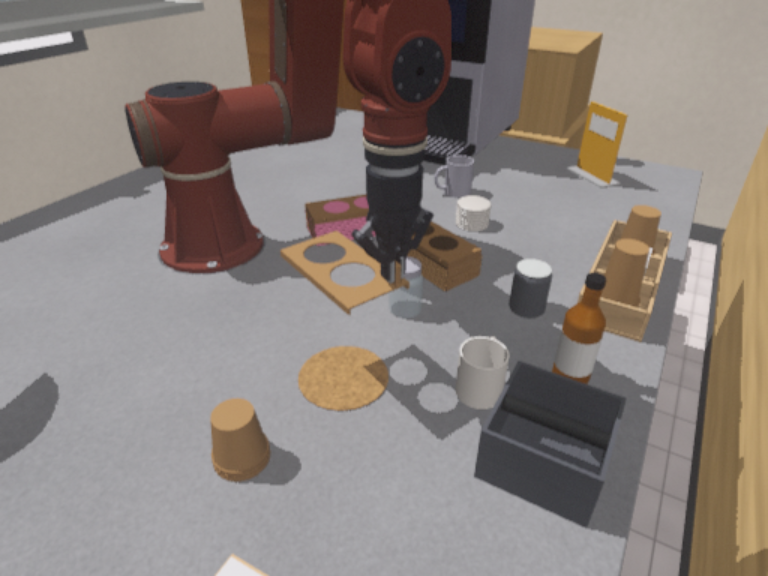

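View pics/wrist9.png

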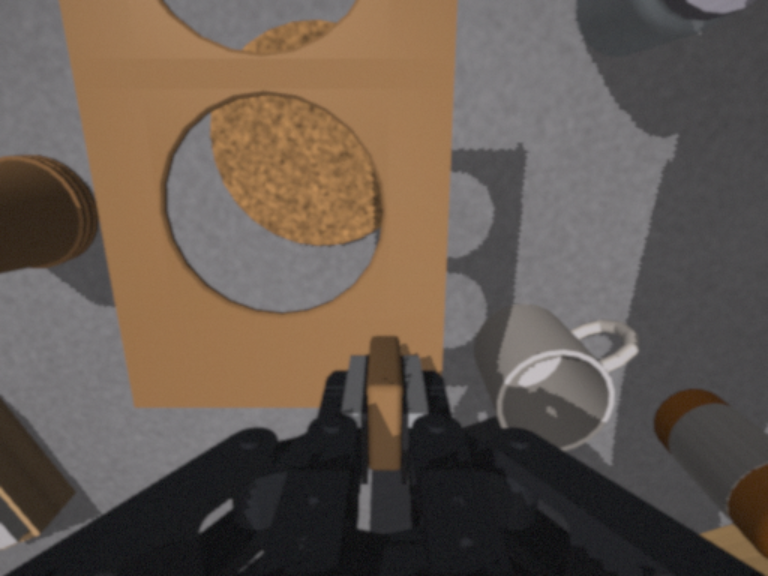

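The carrier is held level with its deck at about 0.221 m, but it sits 18 mm short of the mat centre in −y. I close that gap gently.

Emit:
drive_tool([
  [0.03,-0.31,0,0,0,0,1],
  [0.03,-0.31,-0.02,0,0,0,1],
  [0.03,-0.31,0,0,0,0,1],
  [0,0,0,0,0,0,1],
  [0,0,0,0,0,0,1],
  [0,0,0,0,0,0,1],
  [0,0,0,0,0,0,1],
  [0,0,0,0,0,0,1],
])

```text
clock: 15.08
eef_pos: [0.6231, -0.2253, 0.2391]
tcp_rot: [[-0.919, 0.394, 0.001], [0.394, 0.919, -0.0], [-0.001, -0.0, -1.0]]
ft_force: [0.2, 0.5, -0.5]
width: 0.107
finger_force: 58.9
```

```bash
python3 - <<'E'
from h import *
s=arm.get_state(); print(s['eef_pos'],s['joint_vel'].round(2),s['width'])
im,d,P=grab('scene')
q=P[(abs(P[...,2]-.221)<.006)&(np.hypot(P[...,0]-.531,P[...,1]+.223)<.125)]
print(len(q),np.median(q[:,2]),cv2.minAreaRect(q[:,:2].astype(np.float32)*1000))
hsv=cv2.cvtColor(im,cv2.COLOR_RGB2HSV)
g=P[(hsv[...,1]>90)&(P[...,2]<.015)&(np.hypot(P[...,0]-.531,P[...,1]+.223)<.1)]; print('mat',len(g),cv2.minEnclosingCircle(g[:,:2].astype(np.float32)))
z=P[(abs(P[...,2]-.072)<.006)&(np.hypot(P[...,0]-.508,P[...,1]-.195)<.125)]
print('pile',len(z),np.median(z[:,2]),cv2.minAreaRect(z[:,:2].astype(np.float32)*1000))
E
```

```text
[ 0.6230553  -0.22532334  0.23911981] [-0.01  0.05  0.01 -0.08 -0.07 -0.03] 0.10697474441940553
1569 0.22130866141534616 ((531.26220703125, -224.15066528320312), (112.5238265991211, 203.7541961669922), 66.54218292236328)
mat 1980 ((0.5347046256065369, -0.22139161825180054), 0.0808430165052414)
pile 656 0.0715430548104436 ((526.374755859375, 186.34352111816406), (106.29104614257812, 170.312744140625), 67.66123962402344)
```

```bash
python3 -c "
from cell import arm
print(arm.close_job())"
```

```text
the job is handed in; nothing more can be done
None
```

The carrier was peeled off about its back edge and is held still by its tab, level, about 22 cm up and within about 4 mm of the mat centre; the pile stayed standing where it was, and the job is handed in.

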